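# Flip the diode plate against the bench stop

## Robot

A 7-joint arm with a two-finger parallel gripper is mounted at the origin on the work surface. World frame = base frame: x ahead of the robot, y to its left, z up, the work surface at z = 0. Lengths are in m, angles in rad, forces in N, time in s.
With the tool pointing down it reaches from about 0.425 to 0.875 m from the base axis. Payload 8.4 kg.
Tool frame: the origin (TCP) lies on the centre line of the jaws, within the pads' length; the fingertips stand 22 mm ahead of it and the grasp point (between the pads) lies 3 mm ahead of it; z points along the fingers, y is the line along which they close (so a half turn about z gives the same grasp; the last joint's range is limited). The gripper opens to 85 mm and grips with 20 to 120 N. Pads are 22 mm wide; open, the fingers measure 114 mm over their backs; the gripper's body (76 mm by 85 mm) begins 54 mm behind the grasp point. The pads swing forward as they close: fully open they stand 13 mm farther back than shut.
Start: joints at [-1.447, 0.333, 0.04, 1.465, -0.013, 1.343, -0.059], TCP at [0.144, 0.634, 0.22] pointing down, gripper open.
Joint ranges: [-2.58, 2.58], [-0.38, 2.09], [-1.3, 1.39], [0.25, 2.4], [-1.5, 4.64], [0.08, 2.09], [-2.65, 2.65]. Speed limits (rad/s): [2.22, 2.22, 2.79, 2.79, 3.14, 3.14, 3.14].

## Interface

Orientations are given as a unit quaternion [w, x, y, z].
In Python, from plant import r gives the robot as it stands.
- The arm moves only by the shell command python3 -m jog 'ROWS' [FORCE]. ROWS is JSON, a list of rows, each a list of 7 numbers: the gripper command: -1 is shut, 1 is fully open, values between are in proportion, then the shift along the tool's x, y, z normalised to -1 to 1, where 1 is 0.25 m, then the turn, a rotation vector about the tool's x, y, z normalised to -1 to 1, where 1 is pi rad. A call has 1 to 8 rows; each row is the pose to reach, as a shift and turn from the pose commanded when the call began, along the tool's axes at that moment, turning the shorter way round; what a row does not reach only later rows make up. A row lasts 1/10 s, in which the tool goes at most 50 mm and 8.59 degrees, less where a joint would pass 70% of its speed; a pose out of reach is approached as far as the arm can. A call with a number of a shift or a turn outside -1 to 1 is refused whole. A call with a gripper value outside its range is refused whole. The fingers move at their own pace and stop on an object; FORCE is the grip in N (left out, the last holds). Time passes only in rows, so rows that repeat a pose let the fingers close. It gives the time, the measured TCP pose, the force, the opening and the grip force at its end, in the units of the state.
- r.get_state(): the state, without advancing time (a new reading comes with each control period).
- r.get_image(name): name is "side" or "top"; returns (picture, depth): 400x640x3 uint8, blue, green, red; 400x640 float32, m along the optical axis (not along the pixel's ray), 0 where there is no reading.
- r.camera_model(name): a dict with "intrinsics" (3x3 intrinsics, pixels), "dist_coeffs" ([k1, k2, p1, p2, k3] as OpenCV has them; the pictures are not rectified), "R" (3x3) and "t" (3): a world point X has camera coordinates R X + t. Camera axes: x right, y down, z forward; pixel columns grow to the right and rows downward; lengths in m; the calibration is good to about 2 mm. A picture is of the moment at which its call begins. camera_model takes no time and is no camera call.
- r.sign_off(): hands the job in; it is judged then, once.
Trained networks look in the newest picture that a camera, given by its name, has taken for a name from the list of things; names that differ only in an ending like _2 or _b are one class to them, and where a whole thing is asked for, a point or a joint stands for the part that bears it (a point fixed in the world has none). Each returns a list of dicts, best first, with "score" (0 to 1); they miss things now and then, are a little off and sometimes report something else, mostly with a low value. They report only what shows in the picture. A call takes as long as a camera call. They do not tell look-alikes from the thing itself.
- r.spot_in(thing, camera): "centre" ([column, row] in pixels, amid what is visible of it).
- r.place_of(thing, camera): "centre" ([column, row] in pixels: a listed point, or the origin of a listed thing).
The state is a dict: "time_s": time; "joint_positions": joint angles; "joint_velocities": joint speeds; "joint_efforts": joint torques, N m; "position": TCP position; "eef_rot": TCP orientation; "force": force on the tool from outside, world axes, zero at the start; "ft_torque": the same for the moment, N m; "finger_gap": opening from 0.0 (shut) to 1.0 (fully open); "grasp_force": force on a finger pad.
Only numpy, scipy, OpenCV 4.12 (cv2) and the standard library are available. Lean on these libraries where they do the work, as an engineer would, in place of code of your own. Each camera call takes 0.05 s, during which the arm holds its last target. There are 200 camera calls.

## Task

The flat diode plate lies smooth face up in front of the bench stop; turn it over to show its diode face. Without gripping or lifting it, push it with the fingertips against the stop until it tips up and stands leaning on the stop, then reach over the stop and push its top edge back towards the side it came from, so that it falls and lies flat on the bench, diode face up, in front of the stop. Leave the other things where they stand and let go of everything at the end.

Things in the scene. Friction and masses are not known exactly. Their poses are not given: they have to be found in the camera images.
- plate: Loose flat aluminium plate, 64 (x) by 100 (y) by 6 mm (z), about 105 g. Upper face at the start smooth, with 4 screw holes; the underside shows a black panel, 2 copper strips and 6 round diodes, all flush. Origin at the centre of the diode face; z points from it to the smooth face (up at the start, down when done). Its +x long edge starts towards the stop, within 15 deg of parallel.
- edge_near (a point): Middle of the plate's 100 mm edge that lies away from the stop at the start, at half thickness (plate x = -32 mm).
- edge_far (a point): Middle of the plate's 100 mm edge that lies towards the stop at the start, at half thickness (plate x = +32 mm).
- stop: Dark smooth steel fence fixed to the bench, 200 mm long (y), 34 mm high, 4 mm thick. Origin at bench height, mid toe line, where its front begins; x points level away from the robot's side, z up. Its front steepens upward: from the toe at 45 deg to x = 5, z = 5 mm, at 58 deg to x = 14.4, z = 20 mm, then at 75 deg to the top edge. A 4 mm high foot reaches back to x = 62 mm.
- pinion: Bystander: steel pinion gear standing upright, 40 mm across, 38 mm high. Origin at the centre of its underside.
- jar: Bystander: small jar with a black cap, 48 mm across, 65 mm high. Origin at the centre of its underside.
- driver: Bystander: screwdriver lying on the bench, 170 mm long, red handle 28 mm thick at most. Origin at mid length on its underside.
- endcap: Bystander: dark steel end cap, a disc 60 mm across and 20 mm high. Origin at the centre of its underside.
- stop_top (a point): Middle of the stop's top front edge, stop x = 18 mm, z = 34 mm. A plate pushed along the bench into the stop slides up it (friction about 0.2; on the bench mat 0.9). With its near edge at the toe line it leans at about 60 deg by itself: its top edge is then about 57 mm high, some 23 mm above and 12 to 15 mm beyond this point.
Mind the look-alikes: they are no part of the job. Of the things that look like the plate, the middle-sized one is meant.

How it is judged:
By the outcome, as a careful person would: the job done as asked, in the order asked, and still so for the second after the job is handed in, with the robot touching nothing.
It also fails if it takes over 50 s, if anything falls off the work surface, if the arm or the gripper's body presses on something with over 40 N, if the wrist force passes 120 N, or if a joint passes its speed limit or range.

## Working session

There is one attempt and no reset: what is moved stays moved. The work goes in short steps, Python scripts to look and compute and a shell command to move; the robot and the scene stay as the last step left them, time stands still between calls to the robot, and variables do not carry over. Pictures are saved under pics/ and viewed, at most 11 in all, crops included, and the job is handed in when it is done.

```bash
mkdir -p pics; ls; python3 - <<'E'
from plant import r
import cv2,numpy as np
for n in("top","side"):
    im,d=r.get_image(n); cv2.imwrite(f"pics/{n}0.png",im); np.save(f"pics/{n}0.npy",d)
    c=r.camera_model(n); print(n,np.array(c["intrinsics"]).tolist(),np.round(c["R"],3).tolist(),np.round(c["t"],3),c["dist_coeffs"])
    for t in("plate","edge_near","edge_far","stop","stop_top"):
        print(t,[(np.round(q["centre"]).tolist(),round(q["score"],2)) for q in r.place_of(t,n)])
s=r.get_state();print(s["time_s"],s["position"],s["eef_rot"],s["force"],s["finger_gap"])
E
```

```text
pics
top [[430.6138721961702, 0.0, 318.6417761504616], [0.0, 430.6138721961702, 207.98655250239702], [0.0, 0.0, 1.0]] [[-0.01, -1.0, 0.003], [-0.976, 0.009, -0.217], [0.217, -0.005, -0.976]] [0.061 0.547 0.81 ] [-0.01378297  0.          0.          0.          0.        ]
plate [([313.0, 202.0], 0.75), ([265.0, 247.0], 0.74), ([339.0, 302.0], 0.68)]
edge_near [([332.0, 284.0], 0.82), ([317.0, 212.0], 0.73), ([259.0, 244.0], 0.66), ([387.0, 157.0], 0.29)]
edge_far [([312.0, 189.0], 0.94), ([277.0, 248.0], 0.93), ([352.0, 320.0], 0.85), ([233.0, 184.0], 0.35)]
stop [([307.0, 169.0], 0.81)]
stop_top [([307.0, 162.0], 0.88)]
side [[389.97181030442954, 0.0, 322.6211991055404], [0.0, 389.97181030442954, 202.20906042149062], [0.0, 0.0, 1.0]] [[0.981, -0.196, 0.013], [-0.125, -0.674, -0.728], [0.151, 0.712, -0.685]] [-0.541  0.149  0.664] [-0.06062296  0.          0.          0.          0.        ]
plate [([277.0, 194.0], 0.89), ([328.0, 217.0], 0.62)]
edge_near [([314.0, 219.0], 0.8), ([238.0, 239.0], 0.8), ([274.0, 184.0], 0.65)]
edge_far [([344.0, 212.0], 0.85), ([270.0, 199.0], 0.85), ([201.0, 270.0], 0.56)]
stop [([358.0, 204.0], 0.76)]
stop_top [([365.0, 191.0], 0.9)]
0.6 [0.14365614 0.63389473 0.21950548] [ 9.01960841e-06  1.11202589e-01  9.93797758e-01 -1.79904615e-05] [-1.09630778 -0.09056056 -0.18349398] 1.0025410327651783
```

View pics/top0.png

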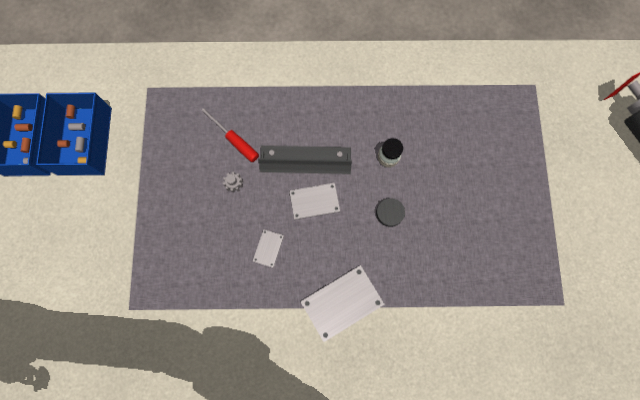

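View pics/side0.png

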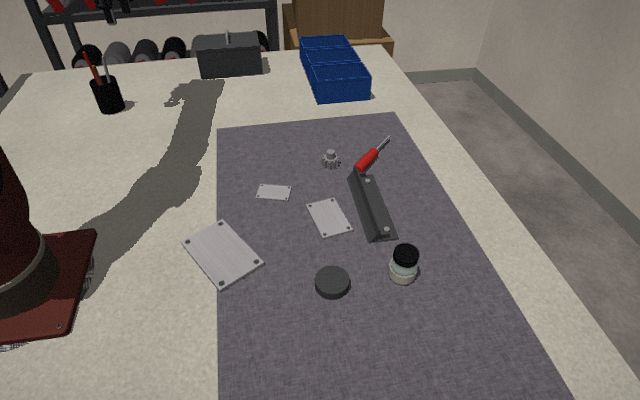

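The middle-sized plate is at (315,201) in the top view, in front of the stop at (305,160). It is tilted a few degrees. The driver handle ends right by the stop's left end (258,158). The look-alikes are at (268,248), which is small, and (342,303), which is large. Next I compute world positions.

```bash
cat > h.py <<'E'
import cv2,numpy as np
from plant import r
def px2w(n,p,z):
    c=r.camera_model(n);K=np.array(c["intrinsics"]);R=np.array(c["R"]);t=np.array(c["t"])
    u=cv2.undistortPoints(np.array(p,float).reshape(-1,1,2),K,np.array(c["dist_coeffs"])).reshape(-1,2)
    d=np.c_[u,np.ones(len(u))]@R; o=-R.T@t
    return o+d*((z-o[2])/d[:,2])[:,None]
def cloud(n,d):
    c=r.camera_model(n);K=np.array(c["intrinsics"]);R=np.array(c["R"]);t=np.array(c["t"])
    v,u=np.mgrid[:400,:640]; q=cv2.undistortPoints(np.c_[u.ravel(),v.ravel()].astype(float).reshape(-1,1,2),K,np.array(c["dist_coeffs"])).reshape(-1,2)
    X=(np.c_[q,np.ones(len(q))]*d.ravel()[:,None]-t)@R
    return X.reshape(400,640,3)
E
python3 - <<'E'
from h import *
for n,seed in(("top",(315,201)),("side",(328,218))):
    im=cv2.imread(f"pics/{n}0.png"); g=cv2.cvtColor(im,cv2.COLOR_BGR2GRAY)
    m=(g>145).astype(np.uint8); _,l=cv2.connectedComponents(m); b=(l==l[seed[1],seed[0]]).astype(np.uint8)
    cs,_=cv2.findContours(b,0,2); c=max(cs,key=cv2.contourArea)
    w=px2w(n,c.reshape(-1,2),.006)[:,:2]
    print(n,b.sum(),cv2.minAreaRect((w*1000).astype(np.float32)))
    X=cloud(n,np.load(f"pics/{n}0.npy")); print("z",np.median(X[b>0],0))
print("stop",px2w("top",[(307,169)],0),px2w("top",[(307,162)],.034),px2w("side",[(358,204)],0),px2w("side",[(365,191)],.034))
X=cloud("top",np.load("pics/top0.npy"))
P=X.reshape(-1,3); k=(abs(P[:,1]-.03)<.2)&(P[:,0]>.55)&(P[:,0]<.75)&(P[:,2]>.027)&(P[:,2]<.04); 
print("stop top corners toe l/r",px2w("top",[(260,171),(351,173)],0))
b=np.zeros((400,640),bool);b[146:175,258:353]=1
q=P[k&b.ravel()];print(len(q),cv2.minAreaRect((q[:,:2]*1000).astype(np.float32)))
print("pts",px2w("top",[(233,181),(392,148),(258,160),(391,212),(269,248),(343,303)],.02))
E
```

```text
top 1319 ((576.2398681640625, 64.26205444335938), (64.64826965332031, 99.84064483642578), 9.43089771270752)
z [0.57509191 0.06482734 0.00713901]
side 1007 ((576.1767578125, 65.18157958984375), (62.84315490722656, 97.86148071289062), 10.119365692138672)
z [0.57590785 0.06256239 0.00548277]
stop [[0.64892169 0.07999322 0.        ]] [[0.6536747  0.07918354 0.034     ]] [[0.64741606 0.09529541 0.        ]] [[0.66013454 0.09642035 0.034     ]]
stop top corners toe l/r [[ 0.64529309  0.18363873  0.        ]
 [ 0.63881168 -0.01691721  0.        ]]
337 ((658.6204223632812, 84.32100677490234), (199.31683349609375, 8.383855819702148), 88.54731750488281)
pts [[ 0.61713427  0.23841533  0.02      ]
 [ 0.68884737 -0.10641045  0.02      ]
 [ 0.66395655  0.1857499   0.02      ]
 [ 0.54592189 -0.09749225  0.02      ]
 [ 0.47211119  0.15906245  0.02      ]
 [ 0.35916756  0.00816841  0.02      ]]
```

```bash
python3 - <<'E'
import cv2
im=cv2.imread("pics/top0.png");cv2.imwrite("pics/c1.png",cv2.resize(im[130:265,215:415],None,fx=4,fy=4,interpolation=cv2.INTER_CUBIC))
E
```

```text
(no output)
```

View pics/c1.png

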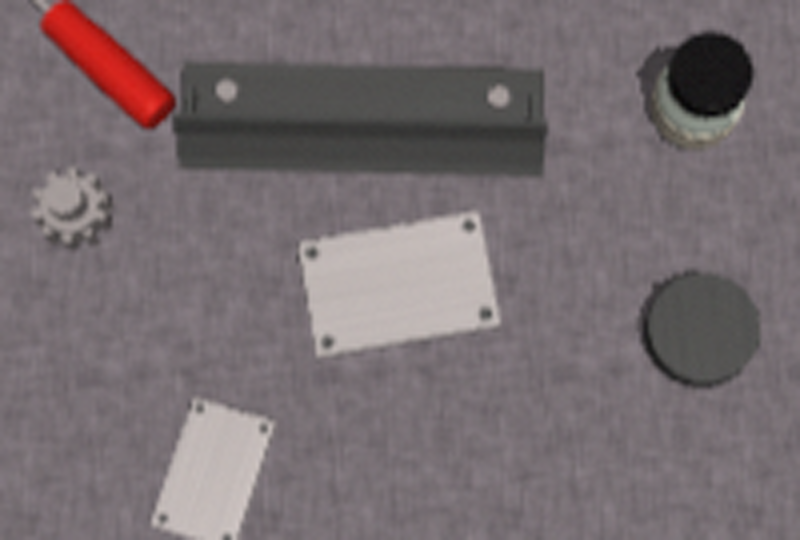

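The crop confirms it: stop toe at about x=0.641, yaw -1.45°. The plate centre is (0.576, 0.065), yaw +9.7°. I'll go behind the near edge with the jaws part open, aligned to the stop, so the two tips square the plate.

```bash
cat >> h.py <<'E'
from scipy.spatial.transform import Rotation as Ro
def go(p,yaw=-1.45):
    s=r.get_state();q=s["eef_rot"];R0=Ro.from_quat([q[1],q[2],q[3],q[0]])
    a=np.radians(yaw);T=Ro.from_matrix(np.array([[-np.cos(a),-np.sin(a),0],[-np.sin(a),np.cos(a),0],[0,0,-1]]).T.T@np.eye(3)) if 0 else Ro.from_matrix(np.c_[[-np.cos(a),-np.sin(a),0],[-np.sin(a),np.cos(a),0],[0,0,-1]])
    print("t",s["time_s"],"pos",np.round(s["position"],4),"gap",round(s["finger_gap"],3),"F",np.round(s["force"],1))
    print("shift",np.round(R0.inv().apply(np.array(p)-s["position"])/.25,4),"turn",np.round((R0.inv()*T).as_rotvec()/np.pi,4))
E
sed -i 's/T=.* else /T=/' h.py
python3 -c "
from h import *
go([.505,.066,.13]);go([.33,.35,.2])"
```

```text
t 0.6 pos [0.1437 0.6339 0.2195] gap 1.003 F [-1.1 -0.1 -0.2]
shift [-1.9117 -1.8959  0.3581] turn [-0.      0.     -0.0629]
t 0.6 pos [0.1437 0.6339 0.2195] gap 1.003 F [-1.1 -0.1 -0.2]
shift [-0.9779 -0.9427  0.0781] turn [-0.      0.     -0.0629]
```

```bash
python3 -m jog '[[-0.2,-0.978,-0.943,0.08,0,0,-0.063],[-0.2,-0.978,-0.943,0.08,0,0,-0.063],[-0.2,-0.978,-0.943,0.08,0,0,-0.063],[-0.2,-0.978,-0.943,0.08,0,0,-0.063],[-0.2,-0.978,-0.943,0.08,0,0,-0.063],[-0.2,-0.978,-0.943,0.08,0,0,-0.063],[-0.2,-0.978,-0.943,0.08,0,0,-0.063],[-0.2,-0.978,-0.943,0.08,0,0,-0.063]]' 30
python3 -c "
from h import *
go([.505,.066,.08])"
```

```text
time_s: 1.4
position: [0.3335, 0.345, 0.1997]
eef_rot: [0.0, 0.017, 1.0, -0.0]
force: [-0.8, 0.2, -0.0]
finger_gap: 0.401
grasp_force: 0.0
t 1.4 pos [0.3335 0.345  0.1997] gap 0.401 F [-0.8  0.2 -0. ]
shift [-0.7221 -1.0923  0.4801] turn [-0.0002  0.0003 -0.0025]
```

```bash
python3 -m jog '[[-0.2,-0.72,-1,0.3,0,0,-0.0025],[-0.2,-0.72,-1,0.3,0,0,-0.0025],[-0.2,-0.72,-1,0.3,0,0,-0.0025],[-0.2,-0.72,-1,0.3,0,0,-0.0025],[-0.2,-0.72,-1,0.3,0,0,-0.0025],[-0.2,-0.72,-1,0.3,0,0,-0.0025],[-0.2,-0.72,-1,0.3,0,0,-0.0025],[-0.2,-0.72,-1,0.3,0,0,-0.0025]]'
python3 -c "
from h import *
go([.505,.066,.04])"
```

```text
time_s: 2.2
position: [0.5046, 0.093, 0.124]
eef_rot: [-0.0, 0.011, 1.0, -0.001]
force: [-0.3, 0.4, 0.7]
finger_gap: 0.4
grasp_force: 0.0
t 2.2 pos [0.5046 0.093  0.124 ] gap 0.4 F [-0.3  0.4  0.7]
shift [-0.0039 -0.1076  0.3362] turn [-0.0005 -0.0001  0.0012]
```

```bash
python3 -m jog '[[-0.2,-0.004,-0.108,0.17,0,0,0],[-0.2,-0.004,-0.108,0.336,0,0,0],[-0.2,-0.004,-0.108,0.352,0,0,0],[-0.2,-0.004,-0.108,0.368,0,0,0],[-0.2,-0.004,-0.108,0.376,0,0,0],[-0.2,-0.004,-0.108,0.384,0,0,0],[-0.2,-0.004,-0.108,0.384,0,0,0]]'
python3 - <<'E'
from h import *
im,d=r.get_image("side");cv2.imwrite("pics/s1.png",cv2.resize(im[130:270,230:430],None,fx=4,fy=4,interpolation=cv2.INTER_CUBIC))
go([.505,.066,.026])
E
```

```text
time_s: 2.9
position: [0.505, 0.0692, 0.0296]
eef_rot: [0.001, 0.008, 1.0, 0.0]
force: [0.0, -0.3, 0.0]
finger_gap: 0.402
grasp_force: 0.0
t 2.95 pos [0.5049 0.0691 0.0295] gap 0.4 F [-0.  -0.1 -1.3]
shift [-0.0008 -0.0123  0.0139] turn [0.0002 0.0004 0.0028]
```

View pics/s1.png

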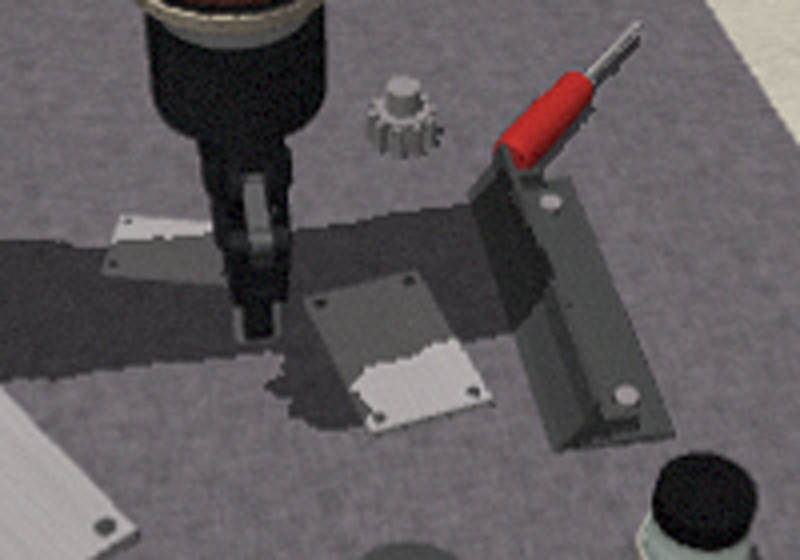

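The tips are just above the mat behind the plate, at (258,340) in the crop. I'll feel for the mat in small steps.

```bash
python3 -m jog '[[-0.2,0,-0.012,0.006,0,0,0.002],[-0.2,0,-0.012,0.012,0,0,0.002],[-0.2,0,-0.012,0.016,0,0,0.002],[-0.2,0,-0.012,0.016,0,0,0.002]]'; python3 -m jog '[[-0.2,0,0,0.008,0,0,0],[-0.2,0,0,0.008,0,0,0]]';python3 -m jog '[[-0.2,0,0,0.008,0,0,0],[-0.2,0,0,0.008,0,0,0]]'
```

```text
time_s: 3.35
position: [0.504, 0.0655, 0.0243]
eef_rot: [-0.0, 0.012, 1.0, -0.0]
force: [0.5, 0.7, 0.1]
finger_gap: 0.397
grasp_force: 0.0
time_s: 3.55
position: [0.504, 0.0655, 0.0222]
eef_rot: [-0.0, 0.012, 1.0, -0.0]
force: [-0.2, -0.5, -0.1]
finger_gap: 0.399
grasp_force: 0.0
time_s: 3.75
position: [0.504, 0.0655, 0.0203]
eef_rot: [-0.0, 0.012, 1.0, -0.0]
force: [-0.3, -0.5, 0.2]
finger_gap: 0.401
grasp_force: 0.0
```

```bash
for i in 1 2 3; do python3 -m jog '[[-0.2,0,0,0.006,0,0,0],[-0.2,0,0,0.006,0,0,0]]' | egrep "pos|force"; done
```

```text
position: [0.5041, 0.0655, 0.0188]
force: [0.1, -0.5, 0.9]
grasp_force: 0.0
position: [0.5041, 0.0655, 0.0174]
force: [0.1, 0.5, -0.2]
grasp_force: 0.0
position: [0.5041, 0.0655, 0.0159]
force: [-0.1, -0.4, -0.0]
grasp_force: 0.0
```

```bash
for i in 1 2 3; do python3 -m jog '[[-0.2,0,0,0.004,0,0,0],[-0.2,0,0,0.004,0,0,0]]' | egrep "pos|^force"; done
```

```text
position: [0.5041, 0.0655, 0.0149]
force: [-0.3, -0.5, -0.1]
position: [0.5041, 0.0655, 0.0139]
force: [0.8, -0.4, -0.6]
position: [0.5041, 0.0655, 0.0129]
force: [-0.1, 0.1, -0.1]
```

```bash
for i in 1 2 3; do python3 -m jog '[[-0.2,0,0,0.004,0,0,0],[-0.2,0,0,0.004,0,0,0]]' | egrep "pos|^force"; done
python3 - <<'E'
from h import *
im,d=r.get_image("side");cv2.imwrite("pics/s2.png",cv2.resize(im[170:240,255:355],None,fx=8,fy=8,interpolation=cv2.INTER_CUBIC))
E
```

```text
position: [0.5041, 0.0655, 0.0119]
force: [-0.5, 0.3, -1.1]
position: [0.5041, 0.0655, 0.0109]
force: [0.2, 0.4, -0.5]
position: [0.5041, 0.0655, 0.0099]
force: [-0.3, 0.6, -0.2]
```

View pics/s2.png

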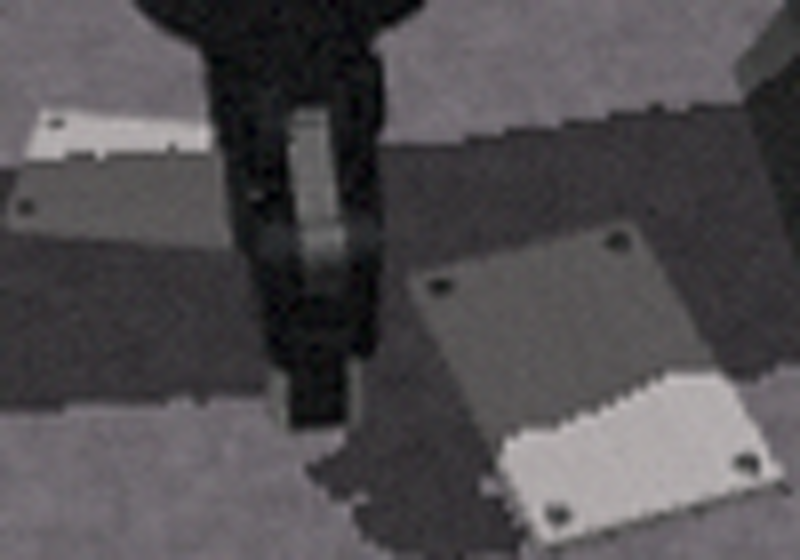

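```bash
python3 - <<'E'
from h import *
c=r.camera_model("side")
for y in(.032,.036,.042):
  P=np.array([[.504,y,z] for z in(0,.005,.01,.015)])
  print(y,cv2.projectPoints(P,cv2.Rodrigues(np.array(c["R"]))[0],np.array(c["t"]),np.array(c["intrinsics"]),np.array(c["dist_coeffs"]))[0].reshape(-1,2).round(1).tolist())
go([.504,.0655,.005])
E
```

```text
0.032 [[295.6, 235.1], [295.5, 233.4], [295.4, 231.6], [295.3, 229.9]]
0.036 [[295.3, 233.6], [295.2, 231.9], [295.1, 230.1], [295.0, 228.4]]
0.042 [[294.9, 231.4], [294.8, 229.6], [294.7, 227.9], [294.6, 226.2]]
t 5.6 pos [0.5041 0.0655 0.01  ] gap 0.401 F [-0.  -0.4  0.4]
shift [ 0.0006 -0.0001  0.0199] turn [-0.     -0.      0.0006]
```

```bash
python3 - <<'E'
from h import *
im,d=r.get_image("side");X=cloud("side",d)
for v in range(206,232,2): print(v,np.round(X[v,292:299:3]*1000).astype(int).tolist(),im[v,295])
im,d=r.get_image("top");X=cloud("top",d);cv2.imwrite("pics/t2.png",cv2.resize(im[130:330,215:415],None,fx=3,fy=3,interpolation=cv2.INTER_CUBIC))
E
```

```text
206 [[497, 4, 107], [502, 3, 107], [508, 3, 106]] [38 37 37]
208 [[497, 7, 99], [503, 7, 98], [508, 4, 99]] [21 18 16]
210 [[497, 8, 93], [503, 7, 93], [508, 10, 89]] [15 16 10]
212 [[498, 19, 77], [504, 18, 77], [509, 18, 76]] [31 32 30]
214 [[498, 17, 74], [503, 16, 74], [509, 16, 73]] [26 25 23]
216 [[499, 35, 51], [505, 34, 51], [512, 42, 42]] [18 14 16]
218 [[499, 34, 47], [505, 36, 44], [511, 41, 37]] [23 21 25]
220 [[499, 36, 39], [505, 37, 37], [510, 35, 39]] [19 20 20]
222 [[499, 35, 34], [505, 36, 33], [510, 35, 33]] [20 15 15]
224 [[499, 40, 24], [507, 61, 1], [513, 61, 0]] [110 107 111]
226 [[500, 57, 0], [506, 56, 1], [512, 55, 1]] [99 92 99]
228 [[500, 51, 1], [505, 49, 2], [511, 49, 1]] [53 51 53]
230 [[499, 47, 0], [505, 46, 0], [511, 45, 0]] [71 66 68]
```

View pics/t2.png

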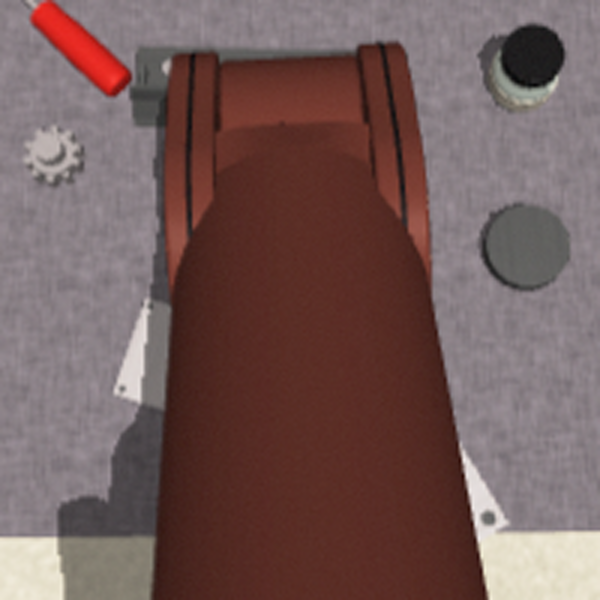

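The depth image puts the tip bottom about 28 mm above the mat, although the reported TCP height is 10 mm. I'll trust the camera and touch, and keep lowering carefully.

```bash
python3 -m jog '[[-0.2,0,0,0.03,0,0,0],[-0.2,0,0,0.06,0,0,0],[-0.2,0,0,0.06,0,0,0]]' | egrep "pos|^force";  python3 - <<'E'
from h import *
im,d=r.get_image("side");X=cloud("side",d)
for v in range(214,238,2): print(v,np.round(X[v,292:299:3]*1000).astype(int).tolist())
print(r.get_state()["joint_positions"])
E
```

```text
position: [0.5032, 0.0653, -0.0063]
force: [1.1, -0.1, -0.6]
214 [[497, 5, 86], [502, 7, 84], [507, 5, 84]]
216 [[497, 6, 80], [502, 8, 78], [508, 9, 75]]
218 [[498, 20, 61], [503, 19, 61], [508, 18, 61]]
220 [[497, 17, 58], [449, -479, 571], [508, 16, 57]]
222 [[499, 35, 35], [505, 36, 32], [511, 41, 26]]
224 [[498, 34, 30], [504, 35, 28], [511, 42, 20]]
226 [[498, 35, 24], [504, 37, 21], [510, 40, 17]]
228 [[498, 34, 19], [504, 35, 18], [510, 41, 9]]
230 [[499, 48, -1], [505, 44, 1], [511, 46, -1]]
232 [[498, 41, 1], [504, 42, -2], [510, 38, 1]]
234 [[497, 36, 0], [503, 36, -1], [509, 34, 0]]
236 [[497, 32, -1], [502, 30, 0], [508, 28, 0]]
[-0.66864104  0.32102385  0.51511563  2.05329028 -0.21366593  0.81975276
  1.51892127]
```

```bash
python3 -m jog '[[-0.2,0,0,0.016,0,0,0],[-0.2,0,0,0.03,0,0,0],[-0.2,0,0,0.03,0,0,0]]' | egrep "pos|^force"; for i in 1 2; do python3 -m jog '[[-0.2,0,0,0.006,0,0,0],[-0.2,0,0,0.006,0,0,0]]' | egrep "pos|^force"; done;  python3 - <<'E'
from h import *
im,d=r.get_image("side");X=cloud("side",d)
for v in range(226,240,1): print(v,np.round(X[v,292:299:3]*1000).astype(int).tolist())
E
```

```text
position: [0.5043, 0.0655, -0.0125]
force: [0.6, 0.4, 1.5]
position: [0.5043, 0.0655, -0.0126]
force: [-10.4, -1.1, 26.1]
position: [0.5044, 0.0656, -0.0127]
force: [-18.0, -3.7, 49.6]
226 [[498, 35, 24], [504, 38, 20], [510, 34, 22]]
227 [[498, 35, 22], [504, 34, 21], [510, 33, 21]]
228 [[498, 36, 17], [504, 35, 17], [510, 35, 16]]
229 [[498, 35, 16], [504, 36, 14], [509, 34, 14]]
230 [[498, 35, 13], [504, 37, 10], [510, 35, 10]]
231 [[498, 36, 9], [504, 36, 8], [510, 37, 5]]
232 [[498, 42, 0], [504, 40, 0], [510, 39, 0]]
233 [[498, 41, -2], [504, 38, 0], [509, 37, 0]]
234 [[497, 36, 0], [503, 35, 1], [509, 33, 1]]
235 [[497, 34, 0], [503, 33, -1], [509, 32, -1]]
236 [[497, 32, -2], [502, 30, 0], [508, 30, -1]]
237 [[496, 29, 0], [502, 27, 0], [508, 27, -1]]
238 [[496, 25, 1], [502, 23, 1], [508, 24, -1]]
239 [[496, 23, 0], [501, 24, -2], [507, 22, -2]]
```

```bash
python3 -m jog '[[-0.2,0,0,-0.018,0,0,0],[-0.2,0,0,-0.018,0,0,0]]'; python3 - <<'E'
from h import *
im,d=r.get_image("side");X=cloud("side",d)
cv2.imwrite("pics/s3.png",cv2.resize(im[130:250,230:370],None,fx=5,fy=5,interpolation=cv2.INTER_CUBIC))
P=X.reshape(-1,3)*1000
for z0 in range(8,140,8):
    k=(P[:,2]>=z0)&(P[:,2]<z0+8)&(P[:,0]>430)&(P[:,0]<600)&(P[:,1]>-60)&(P[:,1]<130)
    if k.sum(): print(z0,k.sum(),"x",np.percentile(P[k,0],[2,98]).round(),"y",np.percentile(P[k,1],[2,98]).round())
E
```

```text
time_s: 7.0
position: [0.5047, 0.0657, -0.0104]
eef_rot: [0.001, 0.012, 1.0, 0.0]
force: [-0.0, 0.3, 0.3]
finger_gap: 0.402
grasp_force: 0.0
8 47 x [430. 579.] y [-31.  85.]
16 33 x [493. 515.] y [34. 82.]
24 19 x [495. 510.] y [34. 40.]
40 3 x [492. 496.] y [41. 86.]
48 38 x [490. 515.] y [14. 40.]
56 26 x [491. 515.] y [12. 39.]
64 44 x [488. 514.] y [ 8. 51.]
72 71 x [487. 520.] y [ 5. 49.]
80 47 x [487. 520.] y [ 3. 45.]
88 67 x [486. 521.] y [-1. 76.]
96 146 x [485. 523.] y [-2. 47.]
104 123 x [486. 522.] y [ 9. 54.]
112 55 x [493. 513.] y [23. 32.]
120 39 x [494. 514.] y [26. 34.]
128 112 x [470. 537.] y [27. 52.]
136 151 x [469. 539.] y [27. 53.]
```

View pics/s3.png

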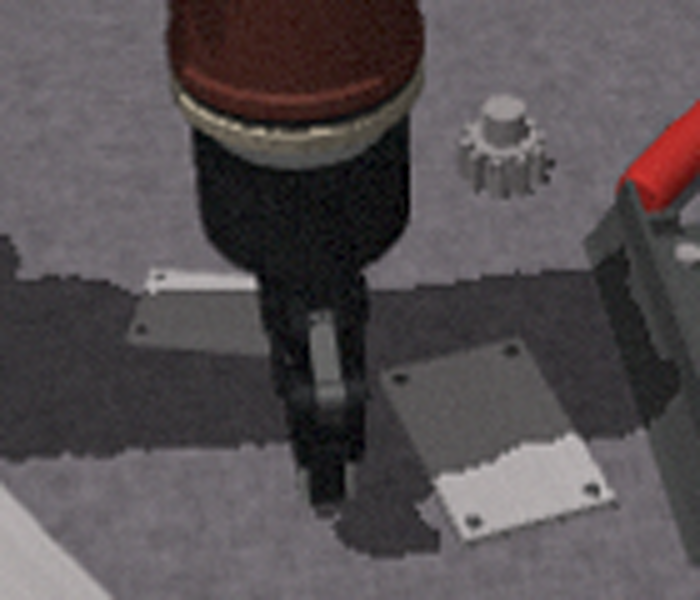

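The tips stand 2 mm above the mat, behind the plate. The broad body starts about 120 mm above the tips, so there is ample clearance. Now I push along the stop's normal.

```bash
python3 -m jog '[[-0.2,-0.06,0,0.002,0,0,0],[-0.2,-0.1,0,0.002,0,0,0],[-0.2,-0.14,0,0.002,0,0,0],[-0.2,-0.18,0,0.002,0,0,0],[-0.2,-0.22,0,0.002,0,0,0],[-0.2,-0.26,0,0.002,0,0,0],[-0.2,-0.3,0,0.002,0,0,0],[-0.2,-0.3,0,0.002,0,0,0]]'; python3 - <<'E'
from h import *
im,d=r.get_image("side");cv2.imwrite("pics/s4.png",cv2.resize(im[130:270,250:430],None,fx=4,fy=4,interpolation=cv2.INTER_CUBIC))
E
```

```text
time_s: 7.85
position: [0.5806, 0.0636, -0.0114]
eef_rot: [0.001, 0.012, 1.0, -0.0]
force: [-0.1, -0.0, -0.2]
finger_gap: 0.4
grasp_force: 0.1
```

View pics/s4.png

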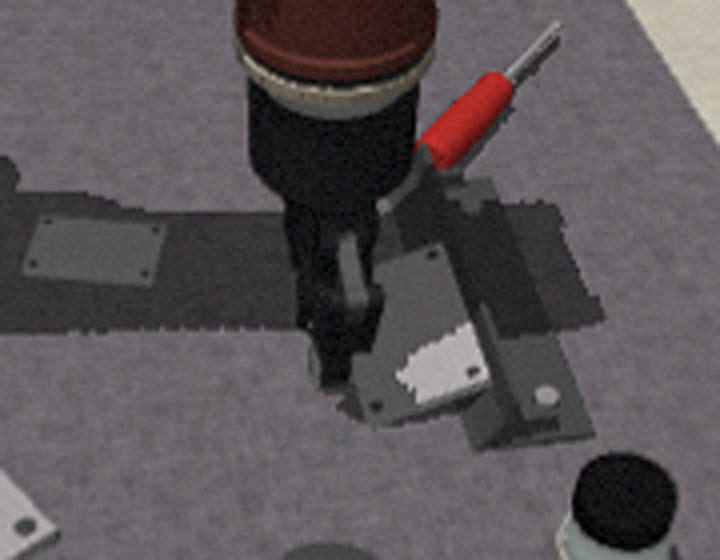

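The plate is square and its far edge is already climbing the stop, at about (470,340) in the crop. I'll push on until the near edge reaches the toe.

```bash
python3 -m jog '[[-0.2,-0.03,0,0,0,0,0],[-0.2,-0.06,0,0,0,0,0],[-0.2,-0.09,0,0,0,0,0],[-0.2,-0.12,0,0,0,0,0],[-0.2,-0.15,0,0,0,0,0],[-0.2,-0.17,0,0,0,0,0],[-0.2,-0.176,0,0,0,0,0],[-0.2,-0.176,0,0,0,0,0]]'; python3 - <<'E'
from h import *
im,d=r.get_image("side");cv2.imwrite("pics/s5.png",cv2.resize(im[130:270,270:450],None,fx=4,fy=4,interpolation=cv2.INTER_CUBIC))
E
```

```text
time_s: 8.7
position: [0.6232, 0.0626, -0.0115]
eef_rot: [-0.0, 0.012, 1.0, -0.0]
force: [-0.4, -0.0, 0.6]
finger_gap: 0.4
grasp_force: 0.4
```

View pics/s5.png

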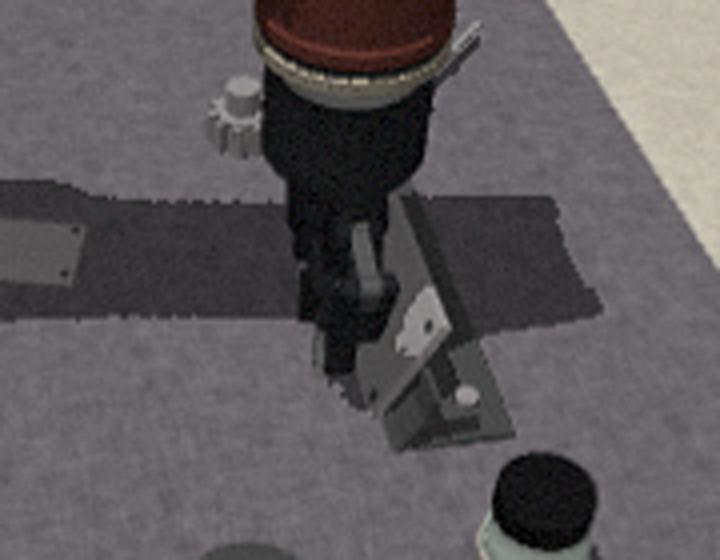

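The plate stands leaning on the stop, with its near edge at about the toe (380,410). I'll check the lean from depth.

```bash
cat > lean.py <<'E'
from h import *
im,d=r.get_image("side");X=cloud("side",d)
P=X.reshape(-1,3)*1000;g=im.mean(2).ravel()
k=(P[:,2]>38)&(P[:,0]>615)&(P[:,0]<690)&(P[:,1]>8)&(P[:,1]<35)&(P[:,2]<75)
q=P[k];print(len(q),"z",np.percentile(q[:,2],[50,95,99]).round(1));t=q[q[:,2]>50];print("top x,y",np.median(t,0).round(1),np.percentile(t[:,0],[5,95]).round(),"min y",P[(P[:,2]>45)&(P[:,2]<70)&(P[:,0]>645)&(P[:,0]<690)&(P[:,1]>-40)][:,1].min().round())
for y in(10,15,20,25,30):
    k=(abs(P[:,1]-y)<2.5)&(P[:,0]>610)&(P[:,0]<700)&(P[:,2]>3);a=P[k];a=a[np.argsort(a[:,0])];print(y,a[::3,[0,2]].round().astype(int).tolist())
E
python3 lean.py
```

```text
177 z [52.  59.2 62.4]
top x,y [659.4  15.7  55.9] [618. 666.] min y 8.0
10 [[610, 65], [612, 63], [613, 377], [613, 385], [613, 383], [614, 347], [614, 372], [615, 58], [615, 66], [616, 369], [617, 101], [617, 98], [618, 103], [619, 103], [619, 341], [619, 376], [620, 359], [621, 103], [621, 361], [622, 103], [622, 377], [623, 385], [623, 382], [623, 103], [623, 381], [624, 376], [624, 332], [624, 359], [624, 366], [625, 363], [625, 339], [625, 103], [625, 386], [626, 329], [626, 379], [627, 362], [627, 331], [627, 382], [627, 356], [628, 374], [628, 373], [629, 380], [629, 355], [629, 377], [629, 398], [630, 59], [630, 371], [630, 345], [630, 341], [630, 388], [631, 55], [631, 337], [631, 336], [631, 381], [631, 382], [631, 331], [632, 368], [632, 330], [632, 378], [632, 55], [632, 337], [632, 64], [633, 334], [633, 368], [633, 343], [633, 387], [634, 364], [634, 337], [634, 7], [634, 344], [634, 66], [634, 357], [634, 331], [635, 351], [635, 376], [635, 337], [635, 336], [635, 11], [635, 321], [636, 368], [636, 4], [636, 376], [636, 336], [637, 333], [637, 380], [637, 372], [638, 
[... 19546 characters left out ...]
51], [646, 280], [646, 223], [646, 221], [647, 302], [647, 247], [647, 299], [647, 248], [647, 285], [647, 245], [647, 196], [647, 230], [647, 198], [647, 256], [648, 299], [648, 295], [648, 281], [648, 272], [648, 283], [648, 208], [648, 278], [648, 304], [648, 265], [648, 264], [649, 249], [649, 259], [649, 219], [649, 233], [649, 231], [649, 299], [649, 242], [649, 211], [649, 34], [650, 243], [650, 225], [650, 196], [650, 190], [650, 292], [650, 403], [651, 247], [651, 298], [651, 194], [651, 36], [652, 208], [652, 205], [653, 40], [654, 193], [654, 43], [656, 45], [657, 48], [659, 52], [661, 58], [663, 58], [668, 56], [673, 3], [675, 5], [682, 5], [688, 5], [693, 5], [696, 4], [699, 3]]
```

The lean is about 62° and the top edge is at z≈58 mm, x≈0.662–0.668, as expected. Now I retreat, lift over, and come down behind it.

```bash
python3 -m jog '[[-0.2,0.04,0,0,0,0,0],[-0.2,0.04,0,-0.2,0,0,0],[-0.2,0.04,0,-0.4,0,0,0],[-0.2,0.04,0,-0.4,0,0,0],[-0.2,-0.14,0,-0.4,0,0,0],[-0.2,-0.3,0,-0.4,0,0,0],[-0.2,-0.3,0,-0.4,0,0,0],[-0.2,-0.3,0,-0.3,0,0,0]]'; python3 - <<'E'
from h import *
im,d=r.get_image("side");cv2.imwrite("pics/s6.png",cv2.resize(im[110:270,270:450],None,fx=3.7,fy=3.7,interpolation=cv2.INTER_CUBIC))
E
```

```text
time_s: 9.6
position: [0.7004, 0.0606, 0.0659]
eef_rot: [0.003, 0.012, 1.0, 0.0]
force: [1.4, -1.0, -0.7]
finger_gap: 0.401
grasp_force: 0.0
```

View pics/s6.png

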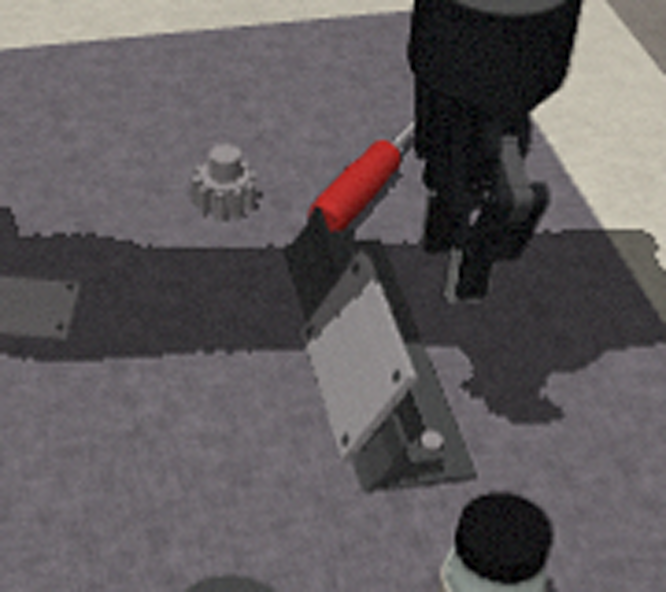

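The plate leans freely at (360,360) and the fingers are behind it. I'll lower the tips to about 45 mm and pull back.

```bash
python3 -m jog '[[-0.2,0,0,0.07,0,0,0],[-0.2,0,0,0.134,0,0,0],[-0.2,0,0,0.134,0,0,0],[-0.2,0.06,0,0.134,0,0,0],[-0.2,0.09,0,0.134,0,0,0],[-0.2,0.12,0,0.134,0,0,0],[-0.2,0.15,0,0.134,0,0,0],[-0.2,0.18,0,0.134,0,0,0]]'; python3 -m jog '[[-0.2,0.03,0,0,0,0,0],[-0.2,0.06,0,0,0,0,0],[-0.2,0.08,0,0,0,0,0],[-0.2,0.08,0,0,0,0,0],[-0.2,0.08,0,0,0,0,0],[-0.2,0.08,0,0,0,0,0]]';python3 - <<'E'
from h import *
im,d=r.get_image("side");cv2.imwrite("pics/s7.png",cv2.resize(im[110:270,250:430],None,fx=3.7,fy=3.7,interpolation=cv2.INTER_CUBIC))
E
```

```text
time_s: 10.45
position: [0.6528, 0.0621, 0.0304]
eef_rot: [0.0, 0.012, 1.0, 0.0]
force: [0.1, 0.0, 0.6]
finger_gap: 0.402
grasp_force: 0.0
time_s: 11.05
position: [0.6335, 0.0625, 0.0301]
eef_rot: [0.0, 0.012, 1.0, -0.0]
force: [-0.9, 0.1, 0.7]
finger_gap: 0.396
grasp_force: 0.0
```

View pics/s7.png

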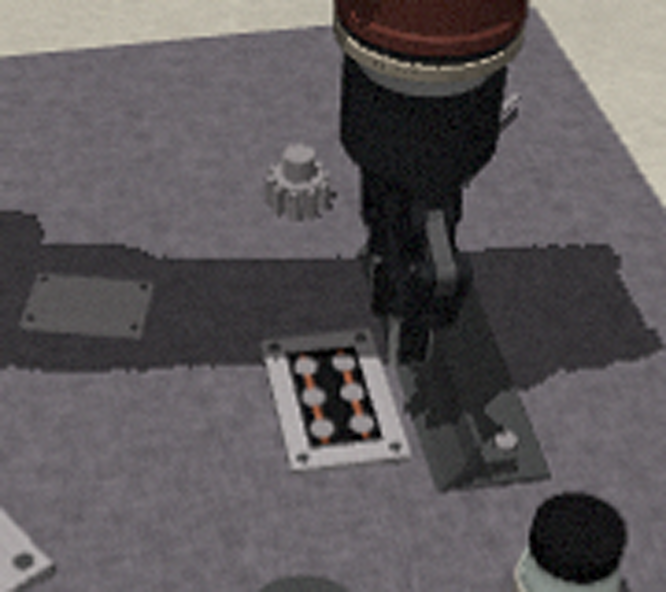

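The plate lies flat in front of the stop, diode face up, at (338,400). Now I lift clear, check it's flat and sign off.

```bash
python3 -m jog '[[-0.2,0,0,-0.2,0,0,0],[-0.2,0,0,-0.4,0,0,0],[-0.2,0,0,-0.6,0,0,0],[1,0,0,-0.6,0,0,0],[1,0,0,-0.6,0,0,0],[1,0,0,-0.6,0,0,0],[1,0,0,-0.6,0,0,0]]';python3 - <<'E'
from h import *
im,d=r.get_image("side");X=cloud("side",d)*1000
b=((im.min(2)>135)&(X[...,0]>560)&(X[...,0]<645)&(X[...,1]>0)&(X[...,1]<130)&(X[...,2]<40))
p=X[b];print(len(p),p.min(0).round(),p.max(0).round(),np.median(p[:,2]),np.polyfit(p[:,0],p[:,2],1))
for n in("jar","endcap","pinion","driver","stop"):print(n,[(np.round(q["centre"]).tolist(),round(q["score"],2)) for q in r.place_of(n,"side")[:1]])
print(r.sign_off())
E
```

```text
time_s: 11.8
position: [0.6323, 0.0625, 0.1784]
eef_rot: [-0.001, 0.012, 1.0, -0.0]
force: [-1.1, 0.1, -0.2]
finger_gap: 1.0
grasp_force: 0.0
474 [566.  10.  -3.] [634.  94.   9.] 5.676522794289362 [-3.13480184e-03  7.52323352e+00]
jar [([402.0, 270.0], 0.92)]
endcap [([331.0, 286.0], 0.88)]
pinion [([329.0, 163.0], 0.48)]
driver [([372.0, 156.0], 0.84)]
stop [([356.0, 206.0], 0.84)]
the job is handed in; nothing more can be done
None
```

The plate now lies flat in front of the stop with its diode face up. It stood leaning on the stop before I pushed it over. In the last images I saw no sign that anything else had moved, and the gripper was open and clear when I handed the job in at about 12 s.

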